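# Move the orange caddy to the other rail and seat it against the sprung buffer

### The job

Lift the orange hook-over caddy off the rail with the pale wooden foot, over its end stop, and hook it, without forcing it, onto the next rail (dark wooden foot) on the half away from the clamped stop. Then slide it along that rail until it presses gently against the clamped stop's red sprung buffer - about 7 N for half a second, never more than 13 N - and let go, leaving it hanging there close to the buffer. Leave the white caddy hanging where it is, and do not disturb the mug and jars behind.

Things in the scene. Friction and masses are not known exactly. Their poses are not given: they have to be found in the camera images.
- orange_caddy_grip (a point): Orange caddy, 130-210 g: small bin hooked over a bar. Point at the middle of the free length of its upright black grip tab (14 mm in x, 20 mm in y, from 12 to 68 mm above the bar's top edge), 52 mm above that edge when hung. x away from the robot across the bar, y along it, z up. Pinch from above, fingers on the y faces; fingertips 25 mm or more above the edge clear all.
- orange_caddy: Same caddy; origin mid-slot on the slot's ceiling, 52 mm below the grip point (on the bar's top edge when hung). Slot 12 mm wide, inner faces x = -6, +6 mm. Bridge over it 12 mm high, side faces y = -25, +25. Front plate and bin: x = -6 to -46, 95 mm down, 50 mm wide; back lip 13 mm down. Best hung with the plate flat on the bar, origin 3 mm behind (+x) the bar's middle plane.
- white_caddy_grip (a point): Grip tab point of the white caddy, same shape, a bystander hanging on the same rail, 95 to 160 mm from the orange one on either side.
- rail_a: Fixed stand with pale wooden foot; the caddies hang on it at first. Origin on the counter below the middle of its bar. Bar along y, 240 mm long, 6 mm thick in x, 30 mm high, top edge at z = 165 mm. Upturned end stops at both ends rise 18 mm above that edge: lift the caddy 35 mm to pass along the bar's line, over 115 mm to cross the bar. All supports are behind it (+x).
- rail_b: Fixed stand with dark wooden foot, right (-y) of rail_a. Origin as rail_a; bar along y, 260 mm long, 6 mm thick, top edge at z = 185 mm, same end stops. Half y > 0 is free: hook on there (best y = +70 mm). On the half y < 0 a dark clamped stop, set anew each time and not measured, carries the buffer towards +y; its face lies at y = -25 to -85 mm, 2 to 15 mm above the bar's top edge.
- buffer (a joint): Red rubber buffer (13 mm round) on the clamped stop: travel in m, 0 = free, grows to 0.0065 at 13 N as it is pushed towards -y of rail_b. Spring 2 N per mm, then a hard stop at 9 mm. It pushes the caddy back when let go. Pressing down on the bar while sliding adds friction (coefficient about 0.6) that hides its push.
- mug_b: Green mug, 86 x 121 x 99 mm, behind the rails; bystander. Origin under its centre.
- spice_c: Spice jar with black cap, 41 x 41 x 105 mm, behind; bystander. Origin under its centre.
- honey_jar: Jar with grey lid, 71 x 71 x 110 mm, behind; bystander. Origin under its centre.
There are look-alikes about, which are no part of the job. Of the things like the orange_caddy, leave any that is turquoise; of the rest the larger one is meant.

How it is judged:
On the way, in this order (a step that is already met when the one before it is completed fails the run):
1. the orange caddy is lifted off the first rail, clear over its end stops (z of orange_caddy in the frame of rail_a above 0.197 m), for 0.1 s.
2. the orange caddy is hooked on the next rail, its slot over the bar, on the half away from the buffer (its middle between 30 and 100 mm from the bar's middle) (z of orange_caddy in the frame of rail_b between 0.182 and 0.188 m and x of orange_caddy in the frame of rail_b between -0.005 and 0.005 m and angle between orange_caddy's own z axis and vertical below 0.26 rad and y of orange_caddy in the frame of rail_b between 0.03 and 0.1 m), for 0.2 s.
3. still hooked on the bar, the orange caddy presses on the red buffer with more than 4 N for 0.3 s (z of orange_caddy in the frame of rail_b between 0.182 and 0.188 m and x of orange_caddy in the frame of rail_b between -0.005 and 0.005 m and angle between orange_caddy's own z axis and vertical below 0.26 rad and contact force between orange_caddy and buffer above 4 N), for 0.3 s.
At the end, for the whole second after the job is handed in: The orange caddy hangs upright (within 15 degrees) and still on the bar of the dark-footed rail, slot fully down over the bar (within 3 mm), let go, its side face within about 8 mm of the red buffer (z of orange_caddy in the frame of rail_b between 0.182 and 0.188 m and x of orange_caddy in the frame of rail_b between -0.005 and 0.005 m and angle between orange_caddy's own z axis and vertical below 0.26 rad and y of buffer in the frame of orange_caddy above -0.047 m and linear speed of orange_caddy below 0.02 m/s); the robot touches nothing.
It fails at once if the orange caddy presses on the red buffer with more than 13 N (contact force between orange_caddy and buffer above 13 N).
It fails at once if the orange caddy is forced against a rail stand with more than 40 N (contact force between orange_caddy and rail_a above 40 N or contact force between orange_caddy and rail_b above 40 N).
It fails at once if the white caddy is shifted more than 20 mm (distance of white_caddy_grip from where it was at the start of the episode above 0.02 m).
It fails at once if the mug, the spice jar or the honey jar is shifted more than 30 mm (distance of any of mug_b, spice_c, honey_jar from where it was at the start of the episode above 0.03 m).
It also fails if it takes over 64 s, if anything falls off the work surface, if the arm or the gripper's body presses on something with over 40 N, if the wrist force passes 120 N, or if a joint passes its speed limit or range.

### The arm

A 7-joint arm with a two-finger parallel gripper is mounted at the origin on a cart in front of the work surface, level with it; the furniture and walls round the work are solid. World frame = base frame: x ahead of the robot, y to its left, z up, the work surface at z = 0. Lengths are in m, angles in rad, forces in N, time in s.
With the tool pointing down it reaches from about 0.425 to 0.925 m from the base axis. Payload 6.8 kg.
Tool frame: the origin (TCP) lies on the front face of the gripper's body, between the roots of the fingers; the fingertips stand 73 mm ahead of it and the grasp point (between the pads) lies 54 mm ahead of it (env.nose_length is the distance from the TCP to the fingertips, in m); z points along the fingers, y is the direction in which the jaws open and shut (so a half turn about z gives the same grasp; the last joint's range is limited). The gripper opens to 85 mm and grips with 20 to 120 N. Pads are 22 mm wide; open, the fingers measure 114 mm over their backs; the gripper's body (76 mm by 85 mm) begins 54 mm behind the grasp point. The pads swing forward as they close: fully open they stand 13 mm farther back than shut.
Start: joints at [-1.253, 0.477, 0.022, 1.555, -0.011, 1.109, -0.083], TCP at [0.279, 0.615, 0.304] pointing down, gripper open.
Joint ranges: [-2.96, 2.96], [-0.34, 2.1], [-1.41, 1.46], [0.24, 2.44], [-1.37, 4.51], [0.17, 1.92], [-2.96, 2.96]. Speed limits (rad/s): [2.39, 2.39, 3.14, 3.14, 3.14, 3.14, 3.14].

### API

Orientations are given as a unit quaternion [w, x, y, z].
In Python, from cell import env, kin, camera, calibration, job gives the robot as it stands. The module is installed in compiled form; this text tells all that it offers. Calls block until the motion is done:
- env.reach(position, orientation): joint-space move of the TCP to a pose.
- env.movel(position, velocity=0.15, rot=None, stop_force=None): straight line of the TCP; rot=None keeps the orientation; velocity is the mean speed in m/s. With stop_force (N) it stops when the force on the tool has changed by that much, and returns True; else False.
- env.goto_joints(angles): joint-space move.
- env.grip(opening, f_grip=None): finger opening in m; f_grip is the grip in N (None keeps the last); returns when the fingers have stopped.
- env.dwell(seconds).
- kin.inverse_kinematics(position, orientation): joint angles nearest the present ones, or None.
- env.get_state(): the state.
- camera(name): name is "scene" or "top" or "wrist"; returns (picture, depth): 420x560x3 uint8, blue, green, red; 420x560 float32, m along the optical axis (not along the pixel's ray), 0 where there is no reading.
- calibration(name): a dict with "fx", "fy", "cx", "cy" (pixels), "rvec" (rotation vector, rad) and "tvec" (3), from world to camera coordinates, as OpenCV has them. Camera axes: x right, y down, z forward; pixel columns grow to the right and rows downward; lengths in m; the calibration is good to about 2 mm. The wrist camera is an equidistant fisheye: a pixel r from the principal point sees the ray r / f radians off the axis. A picture is of the moment at which its call begins: read the wrist's pose just before it. calibration takes no time and is no camera call; for the wrist camera it gives the pose at the moment of the call.
A pose or a line that the arm cannot do raises env.PlanningError and nothing moves.
- job.job_done(): hands the job in, once; it reports no verdict.
The state is a dict: "time": time; "qpos": joint angles; "joint_velocities": joint speeds; "joint_torque": joint torques, N m; "tcp_pos": TCP position; "orientation": TCP orientation; "force": force on the tool from outside, world axes, zero at the start; "torque": the same for the moment, N m; "opening": finger opening in m.
Only numpy, scipy, OpenCV 4.12 (cv2) and the standard library are available. Lean on these libraries where they do the work, as an engineer would, in place of code of your own. Each camera call takes 0.05 s, during which the arm holds its last target.

## Working session

There is one attempt and no reset: what is moved stays moved. The work goes in short steps, each a Python script; the robot and the scene stay as the last script left them, time stands still between calls to the robot, and variables do not carry over. Pictures are saved under pics/ and viewed, and the job is handed in when it is done.

```bash
ls; mkdir -p pics
cat > h.py <<'E'
import numpy as np, cv2
from cell import env, kin, camera, calibration, job
def ext(c):
    R,_=cv2.Rodrigues(np.array(c["rvec"],float)); return R,np.array(c["tvec"],float).ravel()
def cloud(d,c):
    R,t=ext(c); v,u=np.mgrid[0:d.shape[0],0:d.shape[1]]
    P=np.stack([(u-c["cx"])/c["fx"]*d,(v-c["cy"])/c["fy"]*d,d],-1)
    W=(P-t)@R; W[d<=0]=np.nan; return W
E
python3 - <<'E'
from h import *
for n in ("scene","top"):
    im,d=camera(n); c=calibration(n); np.savez(f"{n}0.npz",im=im,d=d,c=c)
    cv2.imwrite(f"pics/{n}0.png",im); R,t=ext(c); print(n,c["fx"],-R.T@t,R[2])
s=env.get_state(); print(s["time"],s["tcp_pos"],s["orientation"],s["force"])
E
```

```text
pics
scene 424.2740089719463 [ 0.06290072 -0.43476377  0.84435488] [ 0.51982799  0.49309068 -0.69759619]
top 393.26305265195316 [0.53570336 0.04375816 1.30039176] [ 0.05817915  0.01542941 -0.99818692]
0.1 [0.27866198 0.61438273 0.30301503] [-1.03587203e-04  2.11291380e-01  9.77422788e-01 -7.97807645e-04] [ 0.50858379 -0.09642673 -0.97805821]
```

View pics/scene0.png

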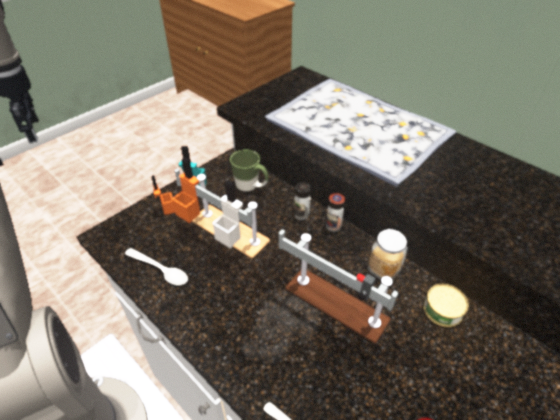

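View pics/top0.png

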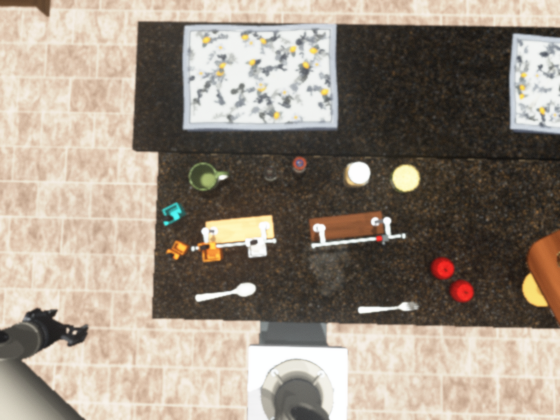

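Scene: pale-foot rail near (230,225), dark-foot rail near (335,300). Top: the orange candidates are at (211,250) on the rail and (177,250) off it, with a turquoise one at (173,213) and the white at (257,248). Next, close crops.

Run:
```python
from h import *
s=np.load("scene0.npz",allow_pickle=True)["im"]; t=np.load("top0.npz",allow_pickle=True)["im"]
a=cv2.resize(s[140:260,140:290],None,fx=5,fy=5,interpolation=cv2.INTER_CUBIC)
b=cv2.resize(t[190:270,155:425],None,fx=2.9,fy=2.9,interpolation=cv2.INTER_CUBIC)
c=cv2.resize(s[220:345,270:410],None,fx=4,fy=4,interpolation=cv2.INTER_CUBIC)
for n,i in zip("abc",(a,b,c)): cv2.imwrite(f"pics/crop_{n}.png",i)
```

```text
(no output)
```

View pics/crop_a.png

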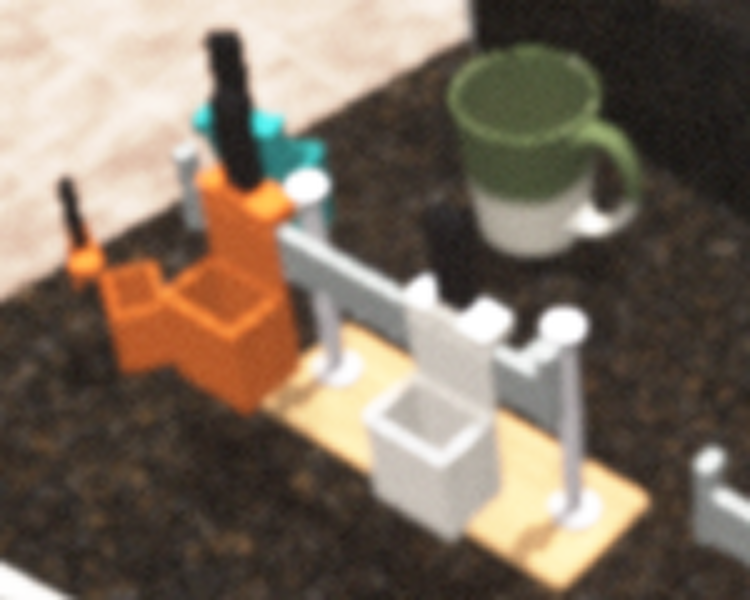

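View pics/crop_b.png

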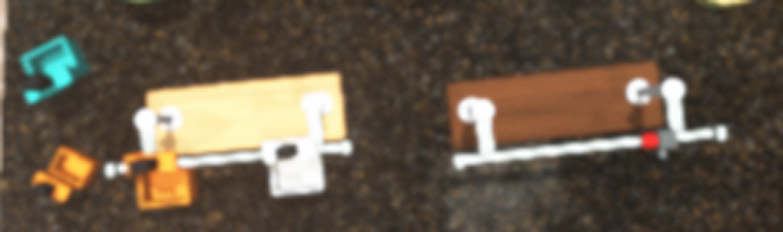

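View pics/crop_c.png

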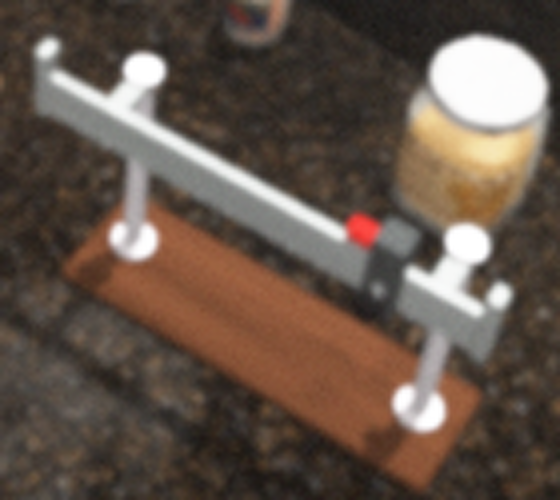

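The target is the large orange caddy hooked on the pale-foot rail (scene ≈(187,200), top (211,250)). The small orange one and the turquoise one stand on the counter. Next I measure the bars, the grip and the buffer.

```bash
cat >> h.py <<'E'
def ray(c,u,v,z):
    R,t=ext(c); o=-R.T@t; d=R.T@np.array([(u-c["cx"])/c["fx"],(v-c["cy"])/c["fy"],1.]); return o+d*(z-o[2])/d[2]
def proj(c,P):
    R,t=ext(c); p=R@np.asarray(P)+t; return np.array([c["cx"]+c["fx"]*p[0]/p[2],c["cy"]+c["fy"]*p[1]/p[2]])
E
python3 - <<'E'
from h import *
for n in ("top","scene"):
    f=np.load(n+"0.npz",allow_pickle=True); im=f["im"];d=f["d"];c=f["c"].item(); W=cloud(d,c)
    hsv=cv2.cvtColor(im,cv2.COLOR_BGR2HSV); z=W[...,2]
    for nm,y0,y1,zt in (("A",.02,.36,.165),("B",-.33,0.01,.185)):
        m=(hsv[...,1]<60)&(hsv[...,2]>110)&(W[...,1]>y0)&(W[...,1]<y1)&(W[...,0]>.4)&(W[...,0]<.65)&(abs(z-zt)<.014)
        v,u=np.nonzero(m); P=np.array([ray(c,a,b,zt) for a,b in zip(u,v)])
        # line fit with RANSAC-ish
        l=cv2.fitLine(P[:,:2].astype(np.float32),cv2.DIST_WELSCH,0,.001,.001).ravel()
        if l[1]<0:l[:2]*=-1
        s=(P[:,:2]-l[2:])@l[:2]; e=(P[:,:2]-l[2:])@np.array([l[1],-l[0]]); k=abs(e)<.008
        print(n,nm,len(u),"yaw",np.degrees(np.arctan2(-l[0],l[1])),"pt",l[2:],"ends",l[2:]+l[:2]*s[k].min(),l[2:]+l[:2]*s[k].max(),"z",np.median(z[m]))
    for nm,m in (("red",(hsv[...,1]>150)&((hsv[...,0]<6)|(hsv[...,0]>174))&(W[...,1]<0)&(W[...,1]>-.3)&(W[...,0]>.4)&(z>.14)),
                 ("orange",(hsv[...,1]>170)&(hsv[...,0]>6)&(hsv[...,0]<18)&(z>.1)&(W[...,0]>.4)),
                 ("black",(hsv[...,2]<70)&(z>.185)&(W[...,0]>.4)&(W[...,0]<.6)&(W[...,1]<.4)&(W[...,1]>0))):
        k,L,S,C=cv2.connectedComponentsWithStats(m.astype(np.uint8))
        for i in range(1,k):
            if S[i,4]<5: continue
            q=W[L==i]; print(n,nm,S[i],C[i],"med",np.median(q,0).round(4),"min",q.min(0).round(4),"max",q.max(0).round(4))
E
```

```text
top A 163 yaw 7.2274914 pt [0.48741302 0.17768916] ends [0.50019331 0.07691169] [0.4702963 0.3126611] z 0.16750454158509834
top B 190 yaw 7.0561223 pt [ 0.50408894 -0.14762329] ends [ 0.52049217 -0.28014366] [ 0.48891607 -0.02504298] z 0.18479023644813736
top red [376 235   6   6  28] [378.82142857 237.67857143] med [ 0.5129 -0.2132  0.1984] min [ 0.507  -0.2198  0.1627] max [ 0.521  -0.2056  0.2029]
top orange [ 526  230   34   54 1355] [545.06863469 259.29667897] med [ 0.4652 -0.6676  0.2036] min [ 0.4003 -0.7086  0.1924] max [ 0.5465 -0.6173  0.2157]
top orange [198 243   7   3  13] [200.92307692 243.84615385] med [0.4835 0.2882 0.1772] min [0.4802 0.2732 0.1725] max [0.4863 0.2969 0.2327]
top orange [206 244   6   6  14] [208.5        247.14285714] med [0.4736 0.2627 0.1897] min [0.4667 0.2615 0.1244] max [0.4852 0.271  0.2281]
top orange [218 249   4  11  22] [219.45454545 253.18181818] med [0.4565 0.2443 0.1192] min [0.4373 0.2416 0.1025] max [0.4674 0.248  0.1297]
top orange [203 250  15  11  49] [206.69387755 256.89795918] med [0.4381 0.2892 0.121 ] min [0.4333 0.2526 0.1006]
[... 166 characters left out ...]
 yaw 7.2636914 pt [ 0.49990615 -0.15968828] ends [ 0.51606041 -0.28642922] [ 0.48251517 -0.02324442] z 0.18230846754645602
scene red [357 274   7   7  34] [360.02941176 277.11764706] med [ 0.5102 -0.2132  0.1993] min [ 0.5057 -0.2194  0.1964] max [ 0.5159 -0.2062  0.2019]
scene orange [172 174  27  41 581] [186.21170396 195.56798623] med [0.466  0.2657 0.1243] min [0.4296 0.2394 0.1   ] max [0.4864 0.2956 0.1914]
scene black [183 157  10  21 128] [186.9296875 167.1796875] med [0.4742 0.2631 0.2137] min [0.4694 0.2588 0.1853] max [0.4843 0.2769 0.2346]
scene black [224 180  12  21 170] [229.76470588 189.97647059] med [0.4895 0.1284 0.2169] min [0.484  0.123  0.1858] max [0.5021 0.143  0.235 ]
```

```bash
cat >> h.py <<'E'
def down(yawdeg):
    a=np.radians(yawdeg)/2; return np.array([0,np.cos(a),np.sin(a),0])
E
python3 - <<'E'
from h import *
for y in (7.1,187.1,-172.9):
    for p in ([.47,.265,.42],[.47,.265,.26],[.49,-.09,.42],[.51,-.19,.29]): print(y,p,kin.inverse_kinematics(p,down(y)))
q=np.array(kin.inverse_kinematics([.47,.265,.42],down(187.1)))
E
```

```text
7.1 [0.47, 0.265, 0.42] [-1.17274826  0.16825016  0.63257893  1.75915752 -0.10458972  1.24794506
 -1.96052113]
7.1 [0.47, 0.265, 0.26] [-1.14395353  0.35070969  0.64269331  1.95813347 -0.26271834  0.91552313
 -1.81554822]
7.1 [0.49, -0.09, 0.42] [-0.86591211  0.08922841  1.01176906  1.8578637  -0.0800351   1.23730814
 -1.27656601]
7.1 [0.51, -0.19, 0.29] [-0.52392221  0.41685863  0.99903107  1.9298772  -0.41203824  1.01638836
 -0.78707724]
187.1 [0.47, 0.265, 0.42] [-0.70900259  0.15842707  0.09178903  1.73192065 -0.01522899  1.25193534
  1.08113236]
187.1 [0.47, 0.265, 0.26] [-0.66404752  0.30395699  0.04237725  1.92798213 -0.01606129  0.90997244
  1.08096244]
187.1 [0.49, -0.09, 0.42] [-0.59606241  0.0742261   0.70601023  1.84771608 -0.05093344  1.23775119
  1.81996567]
187.1 [0.51, -0.19, 0.29] [-0.34772065  0.33503977  0.73758734  1.921435   -0.26860246  0.98490885
  2.20724038]
-172.9 [0.47, 0.265, 0.42] [-0.70900259  0.15842707  0.09178903  1.73192065 -0.01522899  1.25193534
  1.08113236]
-172.9 [0.47, 0.265, 0.26] [-0.66404752  0.30395699  0.04237725  1.92798213 -0.01606129  0.90997244
  1.08096244]
-172.9 [0.49, -0.09, 0.42] [-0.59606241  0.0742261   0.70601023  1.84771608 -0.05093344  1.23775119
  1.81996567]
-172.9 [0.51, -0.19, 0.29] [-0.34772065  0.33503977  0.73758734  1.921435   -0.26860246  0.98490885
  2.20724038]
```

```bash
cat >> h.py <<'E'
def wuv(c,P):
    R,t=ext(c); p=R@np.asarray(P,float)+t; r=np.hypot(p[0],p[1]); th=np.arctan2(r,p[2]); s=c["fx"]*th/max(r,1e-9); return np.array([c["cx"]+p[0]*s,c["cy"]+p[1]*s])
def wray(c,u,v,z):
    R,t=ext(c); o=-R.T@t; a=np.array([(u-c["cx"])/c["fx"],(v-c["cy"])/c["fy"]]); th=np.hypot(*a); 
    d=R.T@np.array([*(np.sin(th)*a/max(th,1e-9)),np.cos(th)]); return o+d*(z-o[2])/d[2]
def shot(name):
    c=calibration("wrist"); im,d=camera("wrist"); np.savez(name+".npz",im=im,d=d,c=c); cv2.imwrite(f"pics/{name}.png",im); return im,d,c
E
python3 - <<'E'
from h import *
env.reach([.45,.2,.44],down(187.1))
im,d,c=shot("w1"); R,t=ext(c); print(env.get_state()["time"],env.get_state()["tcp_pos"],-R.T@t,R[2],c["fx"],c["cx"])
E
```

```text
1.8667 [0.4497418  0.20108044 0.43965615] [0.36603084 0.19118484 0.51150752] [ 0.32582643  0.040645   -0.94455552] 325.19226210127806 281.1385759008787
```

View pics/w1.png

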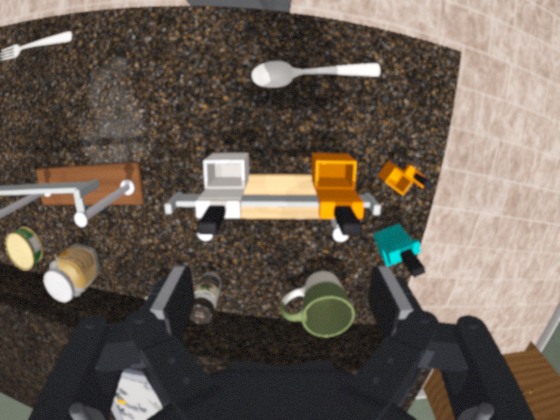

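The wrist view shows the white tab at (211,220), the orange tab at (347,220), the bar end stops at (170,205) and (376,205), and rail B on the left. I'll measure on a close crop.

Run:
```python
from h import *
f=np.load("w1.npz",allow_pickle=True); im=f["im"]
cv2.imwrite("pics/w1c.png",cv2.resize(im[140:245,300:400],None,fx=5.6,fy=5.6,interpolation=cv2.INTER_CUBIC))
cv2.imwrite("pics/w1d.png",cv2.resize(im[180:225,155:395],None,fx=3.3,fy=3.3*3,interpolation=cv2.INTER_CUBIC))
```

```text
(no output)
```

View pics/w1c.png

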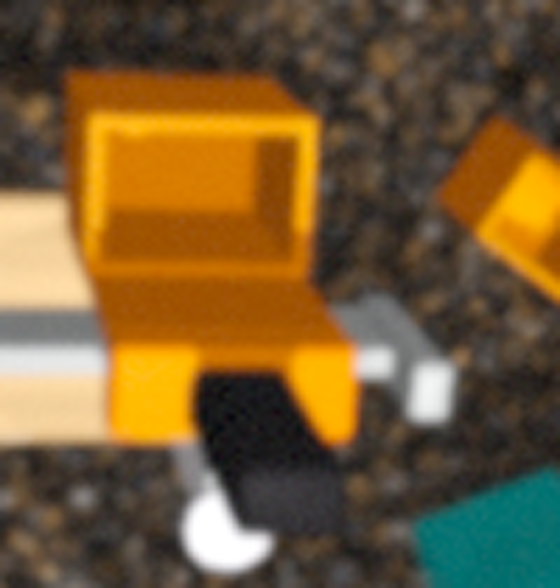

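View pics/w1d.png

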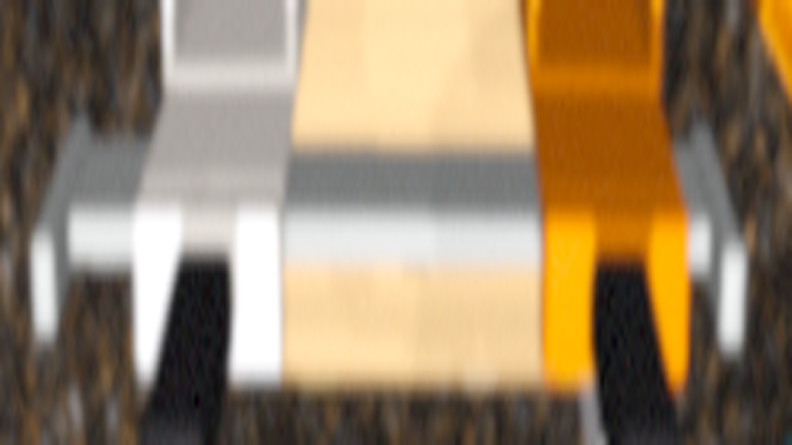

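Run:
```python
from h import *
c=np.load("w1.npz",allow_pickle=True)["c"].item()
for n,u,v,z in (("tabtop",351.8,229.8,.233),("bridge",341.6,210,.177),("bar",279.2,203.8,.165),("barR",367,204.2,.165),("barL",185.3,203.9,.165),("stopR",376,207.5,.183),("stopL",169,207.5,.183)):
    print(n,wray(c,u,v,z).round(4))
a=np.radians(7.1);
```

```text
tabtop [0.4793 0.273  0.233 ]
bridge [0.4799 0.273  0.177 ]
bar [0.4854 0.2039 0.165 ]
barR [0.4733 0.3045 0.165 ]
barL [0.4991 0.0956 0.165 ]
stopR [0.4702 0.3098 0.183 ]
stopL [0.4989 0.0814 0.183 ]
```

Run:
```python
from h import *
q=down(187.1)
env.movel([.4795,.273,.38],velocity=.2,rot=q)
print(env.get_state()["tcp_pos"],env.get_state()["force"])
print(env.movel([.4795,.273,.271],velocity=.12,stop_force=8))
s=env.get_state();print(s["tcp_pos"],s["force"])
env.grip(.012,60)
s=env.get_state();print(s["time"],s["opening"],s["tcp_pos"],s["force"],s["torque"])
shot("w2")
im,d=camera("scene"); cv2.imwrite("pics/s2.png",cv2.resize(im[100:260,100:300],None,fx=4,fy=3.75))
```

```text
[0.47963348 0.2725822  0.38014316] [ 0.49314072 -0.04865684  0.29690593]
False
[0.47994149 0.27318269 0.27186182] [-0.00268501  0.09280442  1.20779205]
4.175 0.019088626516498994 [0.4795166  0.27293707 0.27114402] [-0.90741778 -1.00393564  1.63184432] [-0.10628971  0.17423285  0.00055811]
```

View pics/w2.png

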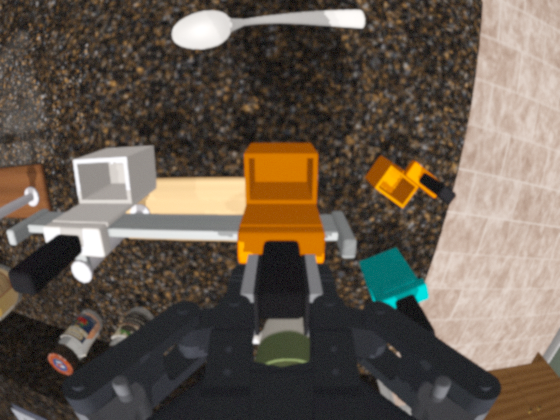

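View pics/s2.png

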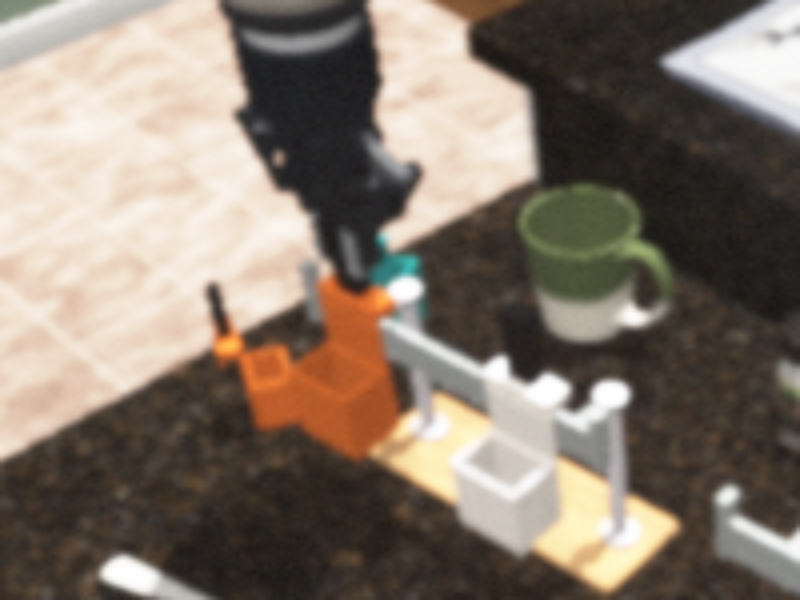

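Grasped: opening is 19.1 mm, and the tab sits between the fingers at (283,275). Now lift high and carry it to rail B.

Run:
```python
from h import *
env.movel([.4798,.273,.32],velocity=.08)
s=env.get_state();print(s["force"],s["torque"],s["opening"])
env.movel([.4798,.273,.475],velocity=.15)
env.dwell(.2)
s=env.get_state();print(s["time"],s["tcp_pos"],s["force"],s["torque"],s["opening"])
im,d=camera("scene"); cv2.imwrite("pics/s3.png",im)
env.movel([.475,-.085,.475],velocity=.2)
s=env.get_state();print(s["time"],s["tcp_pos"],s["force"],s["torque"],s["opening"],s["qpos"])
shot("w3")
```

```text
[-1.65102051  0.02803373  0.06486549] [ 3.48525417e-02  6.35617365e-01 -3.84572242e-04] 0.019318482506204212
6.425 [0.47964437 0.27293881 0.47420898] [-0.00518102 -0.64431939 -0.97082651] [ 0.01020466 -0.02753249 -0.02489763] 0.019269488197918554
8.4167 [ 0.47507193 -0.08408758  0.47490594] [-0.6862585  -0.0024731  -0.67346269] [0.01557261 0.03127583 0.00954274] 0.018951202349743377 [-0.39143512  0.00812585  0.44685445  1.77594821 -0.00380516  1.35855231
  1.75244127]
```

View pics/w3.png

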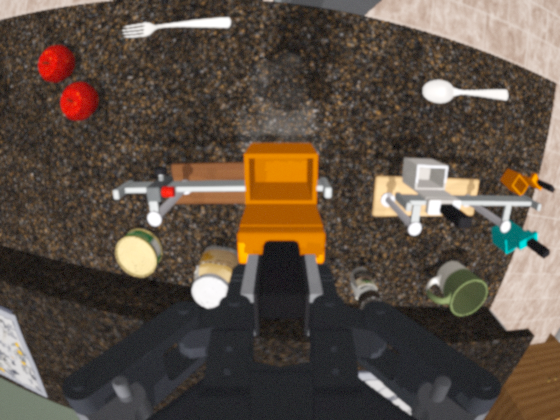

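View pics/s3.png

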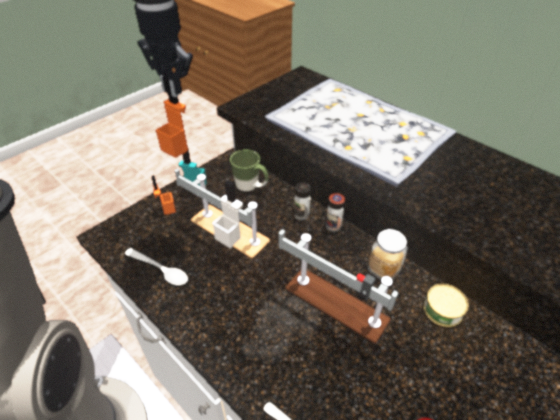

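The caddy is held square, with its image in the gripper unchanged. Rail B's bar runs from (120,190) to (327,188), and the buffer is at (167,191).

Run:
```python
from h import *
f=np.load("w3.npz",allow_pickle=True); im=f["im"]
cv2.imwrite("pics/w3d.png",cv2.resize(im[170:210,105:345],None,fx=3.3,fy=9.9,interpolation=cv2.INTER_CUBIC))
```

```text
(no output)
```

View pics/w3d.png

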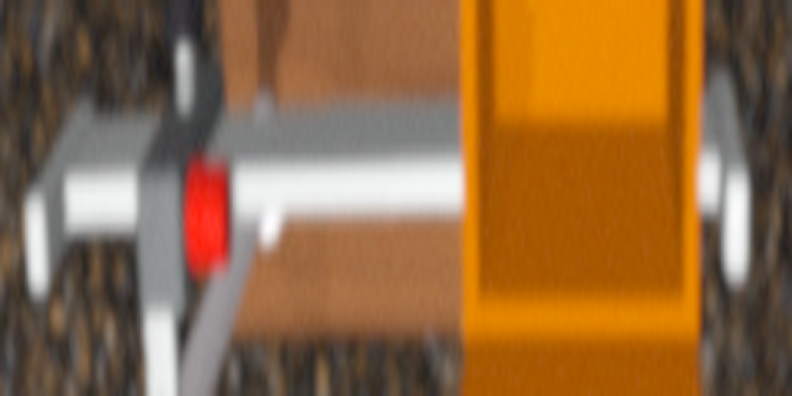

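Run:
```python
from h import *
c=np.load("w3.npz",allow_pickle=True)["c"].item()
P={}
for n,u,v,z in (("b1",238,188.1,.185),("bR",320,187.7,.185),("bL",135,189.85,.185),("stopR",328,192.5,.203),("stopL",116,194.2,.203),("red",174.4,191.2,.1935)):
    P[n]=wray(c,u,v,z); print(n,P[n].round(4))
for a,b in (("bL","b1"),("bL","bR"),("stopL","stopR")):
    d=P[b]-P[a]; print(np.degrees(np.arctan2(-d[0],d[1])), np.hypot(*d[:2]))
m=(P["stopL"]+P["stopR"])/2; print(m)
```

```text
b1 [ 0.5028 -0.1306  0.185 ]
bR [ 0.4905 -0.0359  0.185 ]
bL [ 0.5202 -0.261   0.185 ]
stopR [ 0.4899 -0.029   0.203 ]
stopL [ 0.5223 -0.2793  0.203 ]
red [ 0.5129 -0.2053  0.1935]
7.573180092503732 0.13156989003275327
7.513550010912805 0.22706577839545805
7.37076723291347 0.2524103975198537
[ 0.50605948 -0.15413894  0.203     ]
```

Run:
```python
from h import *
env.movel([.4975,-.0848,.415],velocity=.12,rot=down(187.3)); env.dwell(.2)
s=env.get_state();print(s["time"],s["tcp_pos"],s["force"],s["torque"],s["opening"])
im,d,c=shot("w4")
cv2.imwrite("pics/w4d.png",cv2.resize(im[130:270,60:360],None,fx=2.66,fy=4.2,interpolation=cv2.INTER_CUBIC))
```

```text
9.35 [ 0.49764264 -0.08489259  0.41585488] [ 0.1991584  -0.34139855 -1.3982204 ] [0.04034327 0.01539435 0.00210901] 0.019314806425097017
```

View pics/w4d.png

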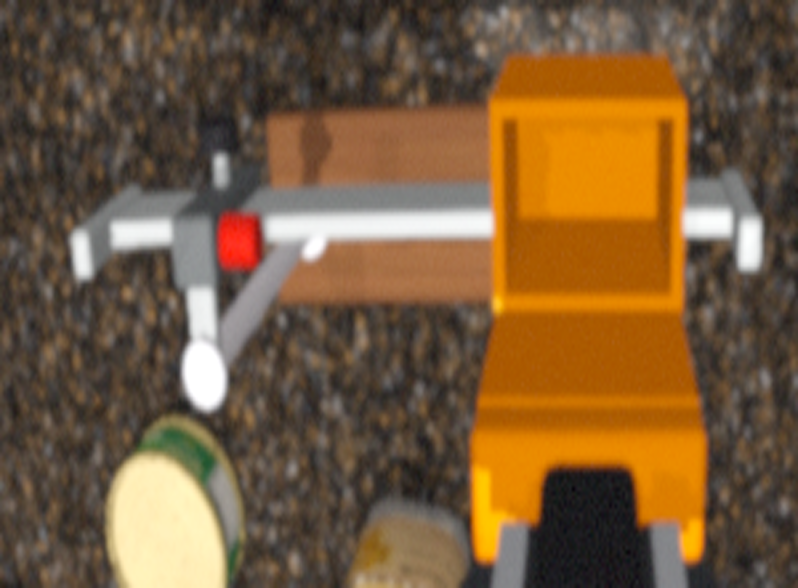

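Run:
```python
from h import *
c=np.load("w4.npz",allow_pickle=True)["c"].item()
P={}
for n,u,v,z in (("b1",236.4,182.5,.185),("bR",324.7,182.6,.185),("bL",112.3,185.3,.185),("stopR",341,187.6,.203),("stopL",90,190,.203),("red",158.6,187.5,.1935)):
    P[n]=wray(c,u,v,z); print(n,P[n].round(4))
for a,b in (("bL","b1"),("bL","bR"),("stopL","stopR")):
    d=P[b]-P[a]; print(np.degrees(np.arctan2(-d[0],d[1])), np.hypot(*d[:2]))
l=np.polyfit([P[k][1] for k in("b1","bR","bL")],[P[k][0] for k in("b1","bR","bL")],1);print(np.polyval(l,-.0848))
```

```text
b1 [ 0.5022 -0.1275  0.185 ]
bR [ 0.4915 -0.0425  0.185 ]
bL [ 0.5204 -0.2622  0.185 ]
stopR [ 0.4895 -0.0297  0.203 ]
stopL [ 0.5221 -0.2803  0.203 ]
red [ 0.5138 -0.2043  0.1935]
7.701793206494594 0.13596123877386704
7.504099039586005 0.2216318668685982
7.413267368815882 0.2527365237648611
0.49686130002142287
```

Run:
```python
from h import *
q=down(187.4)
print(env.movel([.4977,-.0848,.36],velocity=.05,rot=q,stop_force=5))
s=env.get_state();print(s["tcp_pos"],s["force"],s["torque"])
if abs(s["tcp_pos"][2]-.36)<.003:
  print(env.movel([.4977,-.0848,.300],velocity=.06,stop_force=5))
  s=env.get_state();print(s["tcp_pos"],s["force"],s["torque"])
  print(env.movel([.4977,-.0848,.2895],velocity=.015,stop_force=4))
s=env.get_state();print(s["time"],s["tcp_pos"],s["force"],s["torque"])
shot("w5"); im,d=camera("scene"); cv2.imwrite("pics/s5.png",cv2.resize(im[180:360,250:430],None,fx=3.3,fy=3.3,interpolation=cv2.INTER_CUBIC))
```

```text
False
[ 0.49787013 -0.08487916  0.36032588] [-0.49534906  0.06814993 -2.12697765] [ 0.00546115  0.00250702 -0.02241333]
False
[ 0.49796999 -0.08487179  0.30040004] [-0.50137747 -0.26705307 -1.69390223] [0.02829442 0.00581081 0.00784797]
True
12.3833 [ 0.49765593 -0.08482024  0.29111728] [-1.46013522  0.1522584   4.13607815] [ 0.12448228  0.07426261 -0.03212748]
```

View pics/s5.png

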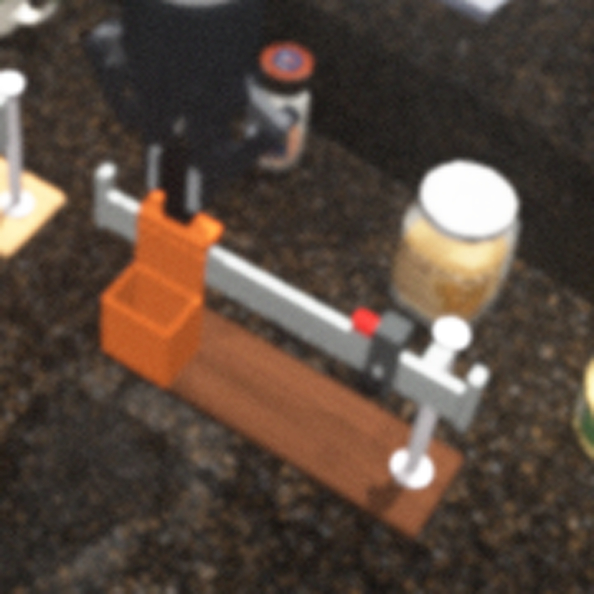

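View pics/w5.png

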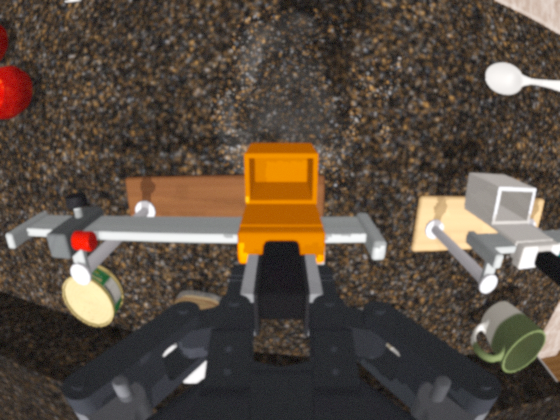

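It seated at the predicted height (TCP 0.2911) with about 6 N of contact. I'll relieve that, hold for step 2, then slide.

```bash
cat >> h.py <<'E'
A=np.radians(7.4); E_=np.array([np.sin(A),-np.cos(A),0])  # sliding direction (-y of rail b)
P0=np.array([.4977,-.0848,.2917])
E
python3 - <<'E'
from h import *
env.movel(P0,velocity=.02); env.dwell(.5)
s=env.get_state();print(s["time"],s["tcp_pos"],s["force"],s["torque"])
print(env.movel(P0+.082*E_,velocity=.06,stop_force=6)); env.dwell(.2)
s=env.get_state();print(s["time"],s["tcp_pos"],s["force"],s["torque"],(s["tcp_pos"]-P0)@E_)
shot("w6")
E
```

```text
13.2333 [ 0.4976975  -0.08479089  0.29168285] [ 0.30889417  0.95101964 -1.58408486] [-0.00921066 -0.04986715 -0.05268832]
False
14.95 [ 0.50827854 -0.16587749  0.2916887 ] [ 0.15656281  0.26813204 -1.05657557] [ 0.04577353 -0.03021588  0.02721743] 0.08176467978448532
```

View pics/w6.png

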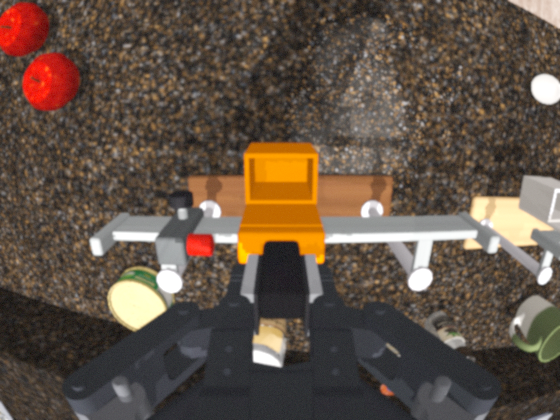

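The gap is about 25 px ≈ 14 mm, which agrees with the expected contact at about 96 mm. Creep in with small steps.

```bash
cat >> h.py <<'E'
def favg(n=8):
    F=[]
    for _ in range(n): env.dwell(.02); F.append(env.get_state()["force"])
    return np.mean(F,0),np.std(F,0)
E
python3 - <<'E'
from h import *
f0,sd=favg(12); print(f0,sd)
d=.090
print(env.movel(P0+d*E_,velocity=.03,stop_force=5))
hold=None
while d<.1035:
    d+=.0006
    env.movel(P0+d*E_,velocity=.01)
    f,_=favg(5); p=-(f-f0)@E_; s=env.get_state()
    print(round(d,4),round(((s["tcp_pos"]-P0)@E_),4),"push %.2f"%p,"fz %.2f"%(f-f0)[2],round(s["time"],2))
    if p>5.8: break
f,_=favg(8); print("push",-(f-f0)@E_,env.get_state()["time"],d)
E
```

```text
[ 0.03934308  0.01371995 -1.23548866] [0.39856556 0.57683858 0.55562248]
False
0.0906 0.0905 push 0.01 fz -0.24 15.95
0.0912 0.0912 push 0.01 fz -0.22 16.28
0.0918 0.0918 push 0.14 fz -0.24 16.62
0.0924 0.0924 push -0.04 fz -0.20 16.95
0.093 0.093 push 0.37 fz -0.15 17.28
0.0936 0.0936 push -0.09 fz 0.01 17.62
0.0942 0.0942 push 0.05 fz -0.01 17.95
0.0948 0.0948 push -0.22 fz -0.72 18.28
0.0954 0.0954 push -0.22 fz -0.08 18.62
0.096 0.096 push -0.05 fz -0.39 18.95
0.0966 0.0966 push 0.24 fz -0.02 19.28
0.0972 0.0971 push 0.46 fz -0.08 19.62
0.0978 0.0976 push 1.21 fz 0.58 19.95
0.0984 0.0982 push 2.80 fz 0.73 20.28
0.099 0.0988 push 3.16 fz 1.23 20.62
0.0996 0.0994 push 4.58 fz 1.65 20.95
0.1002 0.0998 push 5.79 fz 2.21 21.28
0.1008 0.1002 push 6.18 fz 3.15 21.62
push 6.053296388748595 21.75 0.10080000000000006
```

Run:
```python
from h import *
f0=np.array([.04,.01,-1.3])
env.movel(P0+.1013*E_,velocity=.01)
for i in range(5):
    f,_=favg(7); print("push %.2f"%(-(f-f0)@E_),"fz %.2f"%(f-f0)[2],env.get_state()["time"])
env.movel(P0+.0958*E_,velocity=.02); f,_=favg(8); print("back",f-f0,env.get_state()["tcp_pos"])
shot("w7")
# lower to rest on the bar
print(env.movel(P0+.0958*E_+[0,0,-.0012],velocity=.01,stop_force=3)); f,_=favg(5);print(f-f0,env.get_state()["tcp_pos"],env.get_state()["opening"])
```

```text
push 6.57 fz 3.29 22.1167
push 6.50 fz 2.99 22.2333
push 6.90 fz 3.16 22.35
push 7.03 fz 3.38 22.4667
push 6.86 fz 2.99 22.5833
back [ 0.19784881 -0.01651572 -0.11010077] [ 0.51002659 -0.18045777  0.29177103]
True
[-0.90314661 -0.19489859  6.51411031] [ 0.51016716 -0.18030459  0.29109064] 0.019198726563735415
```

View pics/w7.png

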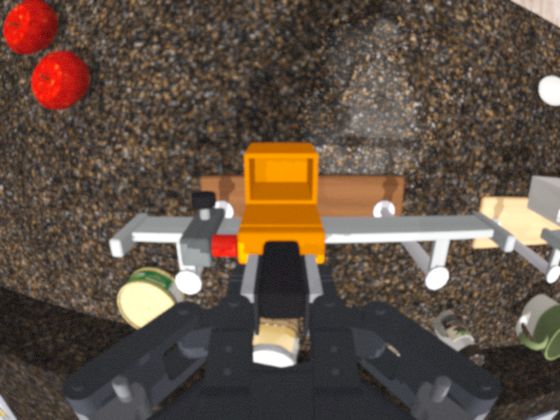

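Pressed at about 7 N for 0.5 s, and above 4 N for longer. Now move the plate flush to the bar, release gently and retreat.

Run:
```python
from h import *
X=np.array([np.cos(A),np.sin(A),0])
b=P0+.0958*E_
env.movel(b+[0,0,-.0001],velocity=.01)
print(env.movel(b+X*.002+[0,0,-.0001],velocity=.01,stop_force=3)); s=env.get_state();f,_=favg(5);print(f,(s["tcp_pos"]-b)@X,s["tcp_pos"])
p=s["tcp_pos"].copy(); p[2]=.2912
env.movel(p,velocity=.01); f,_=favg(4); print(f)
env.grip(.03); env.dwell(.2); env.grip(.05); env.dwell(.3)
s=env.get_state();print(s["time"],s["opening"],s["force"])
shot("w8"); im,d=camera("scene"); cv2.imwrite("pics/s8.png",cv2.resize(im[180:360,250:430],None,fx=3.3,fy=3.3,interpolation=cv2.INTER_CUBIC))
```

```text
False
[ 0.19060528 -0.48377919 -1.6331034 ] 0.00205643055970101 [ 0.51207276 -0.17949746  0.29150056]
[ 0.00463557 -0.03824871 -1.69272548]
25.625 0.050022599320043985 [-0.44139325 -0.77289272  0.63757751]
```

View pics/w8.png

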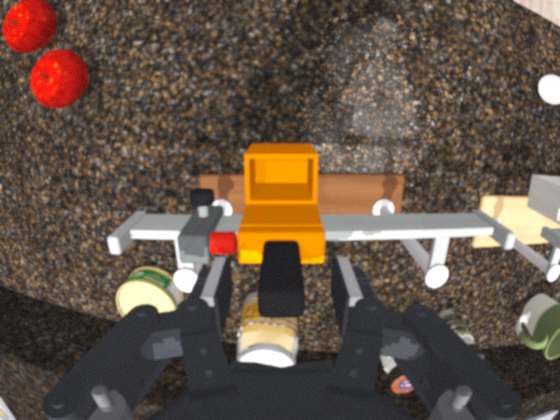

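View pics/s8.png

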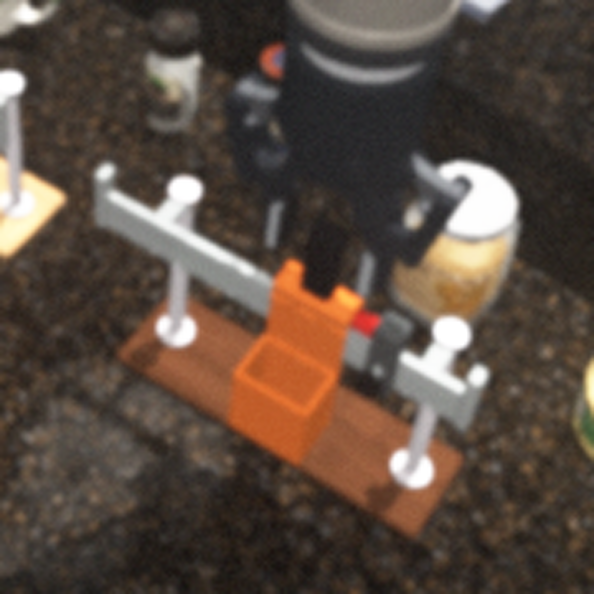

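Released: the caddy hangs upright at the buffer (red face at (237,243), caddy side at (241,243)). Retreat straight up and check.

Run:
```python
from h import *
p=env.get_state()["tcp_pos"].copy(); p[2]=.42
env.movel(p,velocity=.12); env.dwell(.4)
im,d,c=shot("w9"); s=env.get_state(); print(s["time"],s["tcp_pos"],s["force"])
t,dt=camera("scene"); ct=calibration("scene"); W=cloud(dt,ct); hsv=cv2.cvtColor(t,cv2.COLOR_BGR2HSV)
m=(hsv[...,1]>170)&(hsv[...,0]>6)&(hsv[...,0]<18)&(W[...,2]>.1)&(W[...,0]>.4)&(W[...,1]<0)&(W[...,1]>-.4)
print(np.nanpercentile(W[m],[2,50,98],axis=0).round(4))
b=(hsv[...,2]<75)&(W[...,2]>.2)&(W[...,0]>.4)&(W[...,0]<.6)&(W[...,1]>-.4)&(W[...,1]<.3)
k,L,S,C=cv2.connectedComponentsWithStats(b.astype(np.uint8))
for i in range(1,k):
    if S[i,4]>20: print(S[i],np.median(W[L==i],0).round(4),W[L==i].max(0).round(4))
cv2.imwrite("pics/s9.png",t)
```

```text
27.4 [ 0.51204597 -0.17948837  0.41988047] [-0.2296476   1.07647298  0.25360226]
[[ 0.4634 -0.2097  0.1019]
 [ 0.4982 -0.1839  0.1422]
 [ 0.5099 -0.1595  0.2008]]
[ 396    0   51   51 1923] [ 0.4929 -0.2247  0.6733] [ 0.5283 -0.213   0.6976]
[ 323  108   86  112 4242] [ 0.4963 -0.1971  0.4557] [ 0.5313 -0.1152  0.5502]
[224 180  11  17 136] [0.4896 0.1295 0.2211] [0.5012 0.1435 0.2345]
[342 246  13  24 226] [ 0.5035 -0.1835  0.2391] [ 0.516  -0.1707  0.2555]
```

View pics/w9.png

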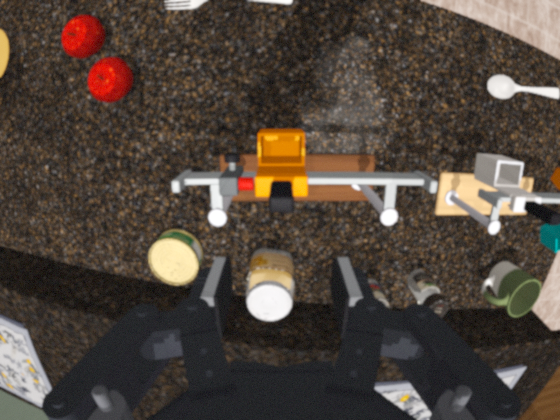

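View pics/s9.png

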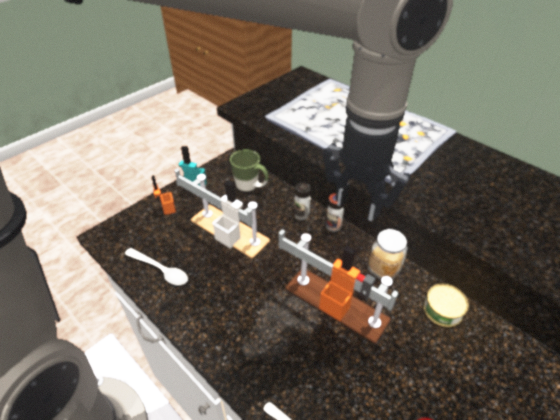

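The caddy hangs upright next to the buffer (wrist (281,185), red at (246,185)). Its tab top is at z ≈ 0.253–0.255 m, against 0.253 expected. The white tab has moved no more than about 1 mm, the items behind look unchanged, and the gripper is clear.

```bash
python3 -c "
from h import *
job.job_done(); print(env.get_state()['time'])"
```

```text
the job is handed in; nothing more can be done
the job is handed in; nothing more can be done
```

The orange caddy now hangs on the dark-footed rail beside the red buffer, let go, and the job is handed in. No verdict was reported. My last clock reading, just before hand-in, was 27.4 s of the 64 s allowed.

- **Lift and hook:** I lifted the larger orange caddy about 200 mm off the pale-footed rail and hooked it on the dark-footed rail at about +70 mm. It seated at the predicted height with about 6 N of contact.
- **Press on the buffer:** I slid it along the bar until the force rose at about 97 mm of travel. It then pressed at 6.5–7.0 N (force sensor averages) for about 0.6 s, and above 4 N for over 1 s. The highest averaged reading was 7.0 N.
- **Release:** I backed off about 1 mm from the buffer's free face, moved the plate flat against the bar and let go.
- **Last checks:** The caddy hangs upright a few millimetres at most from the buffer. The top of its grip tab measured 0.2555 m against 0.253 m expected; the 2.5 mm difference is about the camera calibration error.
- **Bystanders:** The white caddy measured within about 1 mm of its starting place. The mug and jars were only checked by eye, and looked unchanged. The gripper was clear of everything.

No check failed. The rail's angle read between 7.1° and 7.7° depending on the view, and I used 7.4°.

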